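# Lock the draining tub and hang the cutlery cup

## Robot

A 7-joint arm with a two-finger parallel gripper is mounted at the origin on the work surface. World frame = base frame: x ahead of the robot, y to its left, z up, the work surface at z = 0. Lengths are in m, angles in degrees, forces in N, time in s.
With the tool pointing down it reaches from about 0.35 to 0.775 m from the base axis. Payload 3.1 kg.
Tool frame: the origin (TCP) lies on the centre line of the jaws, within the pads' length; the fingertips stand 17 mm ahead of it and the grasp point (between the pads) lies 2 mm behind it (robot.tip_reach is the distance from the TCP to the fingertips, in m); z points along the fingers, y is the direction in which the jaws open and shut (so a half turn about z gives the same grasp; the last joint's range is limited). The gripper opens to 85 mm and grips with 20 to 120 N. Pads are 22 mm wide; open, the fingers measure 114 mm over their backs; the gripper's body (76 mm by 85 mm) begins 54 mm behind the grasp point. The pads swing forward as they close: fully open they stand 13 mm farther back than shut.
Start: joints at [-77.905, 17.813, 0.802, 86.603, -0.252, 75.585, -1.558], TCP at [0.138, 0.533, 0.222] pointing down, gripper open.
Joint ranges: [-154.91, 154.91], [-16.99, 109.72], [-72.82, 74.43], [7.12, 147.25], [-82.49, 262.49], [11.32, 116.49], [-174.64, 174.64]. Speed limits (degrees/s): [159.86, 159.86, 180, 180, 180, 180, 180].

## Interface

Orientations are given as [roll, pitch, yaw] about the fixed x, y, z axes, in that order (R = Rz(yaw) Ry(pitch) Rx(roll)).
In Python, from station import robot, fingers, vision, workorder, recognise gives the robot as it stands. Calls block until the motion is done:
- robot.move_to(position, orientation): joint-space move of the TCP to a pose.
- robot.line_to(position, orientation=None, velocity=0.15, f_stop=None): straight line of the TCP; orientation=None keeps the orientation; velocity is the mean speed in m/s. With f_stop (N) it stops when the force on the tool has changed by that much, and returns True; else False.
- robot.move_j(angles): joint-space move.
- fingers.gripper_to(opening, force=None): opening from 0.0 (shut) to 1.0 (fully open); force is the grip in N (None keeps the last); returns when the fingers have stopped.
- robot.pause(seconds).
- robot.inverse_kinematics(position, orientation): joint angles nearest the present ones, or None.
- vision.grab_frame(name): name is "side" or "top"; returns the picture (420x560x3 uint8, red, green, blue); there is no depth.
- vision.calibration(name): a dict with "mtx" (3x3 intrinsics, pixels), "k1" (the pictures are not rectified: a ray, as slopes to the right and down, at radius r is drawn at 1 + k1 r^2 times it, then the intrinsics apply), "extrinsics" (4x4, takes a point from world to camera coordinates). Camera axes: x right, y up, looking along -z (the intrinsics and any distortion apply to the point x, -y, -z); pixel columns grow to the right and rows downward; lengths in m; the calibration is good to about 2 mm. A picture is of the moment at which its call begins. calibration takes no time and is no camera call.
A pose or a line that the arm cannot do raises robot.PlanningError and nothing moves.
- workorder.close_job(): hands the job in, once; it reports no verdict.
Trained networks look in the newest picture that a camera, given by its name, has taken for a name from the list of things; names that differ only in an ending like _2 or _b are one class to them, and where a whole thing is asked for, a point or a joint stands for the part that bears it (a point fixed in the world has none). Each returns a list of dicts, best first, with "p" (0 to 1); they miss things now and then, are a little off and sometimes report something else, mostly with a low value. They report only what shows in the picture. A call takes as long as a camera call. They do not tell look-alikes from the thing itself.
- recognise(label, camera): "rect" ([centre column, centre row, width, height] in pixels, round what is visible of it).
Readings, each from a call of its own:
- robot.current_time_s(): time.
- robot.current_joint_positions(): joint angles.
- robot.current_dq(): joint speeds.
- robot.current_joint_torque(): joint torques, N m.
- robot.current_tool_pos(): TCP position.
- robot.current_eef_rot(): TCP orientation.
- robot.current_contact_force(): force on the tool from outside, world axes, zero at the start.
- robot.current_torque(): the same for the moment, N m.
- robot.current_finger_gap(): opening from 0.0 (shut) to 1.0 (fully open).
Only numpy, scipy, OpenCV 4.12 (cv2) and the standard library are available. Lean on these libraries where they do the work, as an engineer would, in place of code of your own. Each camera call takes 0.05 s, during which the arm holds its last target. There are 200 camera calls.

## Task

The clamp that carries the white draining tub on its stand is not yet tight. Turn the wing screw on the sloping barrel clockwise until it is tight and its clutch just begins to slip, and stop at that first slip; then hang the small steel cutlery cup by its own hook over the tub's near long rim, the one facing the robot, so that it hangs upright outside the tub, and let go. Leave the tumbler, mug and jar as they stand.

Things in the scene. Friction and masses are not known exactly. Their poses are not given: they have to be found in the camera images.
- stand: Fixed draining stand. Origin: on the table under the post; z up, x away from the robot (within 0.2 rad), y towards the tub. Base plate x -80..100, y -60..260 mm, 12 high. Post 22 thick, 145 high. Collar 44 x 44, z 50..120. A 26 mm barrel leaves the collar at (0, 0, 85) towards -y (away from the tub) and up, 30 deg from vertical; the wing screw is on its end. The tub's arm is at z 50..65 mm.
- rim (a point): Middle of the top edge of the white tub's near long wall, at (-58, 195, 150) mm in the stand's frame, axes as the stand's. Open tub, outside x -60..90, y 85..305, z 65..150 mm in that frame; walls upright, 4 mm thick, the near one 220 mm long (along y), plain outside, with only the base plate below it.
- wing (a point): Point on the screw's axis in its wing, a black bar 44 mm long (x), 10 thick (y). z runs along the axis, up and out, 30 deg from vertical. The wing reaches from 26 mm below to 10 mm above this point. Pinch it across its thickness, tool along the axis. Below the wing: the head's 38 mm disc (26 to 35 mm below), then a steel collar with a pointer that turns with the screw, not with the slipping head.
- screw (a joint): Angle of the screw itself (and its pointer), rad; grows clockwise seen from the head, and reads 2.2 when tight: a hard stop. It starts between 0.2 and 1.3. Turning it takes about 0.03 N m. It stays where it is left and does not advance noticeably.
- clutch (a joint): Slip of the head against the screw, rad, clockwise positive; 0 at the start. It holds up to about 0.11 N m and then slips smoothly at that torque, the pointer standing still. The first slip is 0.1 to 0.5 rad of this; more than 0.6 at any time is overdriven.
- cup: Loose steel cutlery cup on the table, open, square: 50 (x) x 44 (y) x 75 mm high, walls 3 mm, 0.08 to 0.17 kg. Origin: centre of its underside, z up. Hook on its +x side: a strip 24 mm wide rises to z 87, goes over and down as a 3 mm tongue (x 37..40, z 59..87). Slot between cup and tongue: x 25..37, roof at z 83 mm. Grip it across y from above, about z 60.
- hook (a point): Middle of the roof of the cup's hook slot: (31, 0, 83) mm in the cup's frame, axes as the cup's. Sits on the tub's rim when hung.
- tumbler: Bystander: loose round steel tumbler without hook, 64 mm diameter, 88 mm high; origin under its centre.
- mug: Bystander: loose white mug, 76 mm diameter, 85 mm high, with a handle; origin under its centre.
- jar: Bystander: loose glass jar with steel lid, 72 mm diameter, 110 mm high; origin under its centre.
Not all that is in view belongs to the job. What is shaped like the cup but yellow is not meant.

How it is judged (in metres and radians):
On the way, in this order (a step that is already met when the one before it is completed fails the run):
1. the screw is tight and the clutch has begun to slip (value of joint screw above 2.15 rad and value of joint clutch above 0.06 rad), for 0.1 s.
2. the cup hangs by its hook on the near rim (z of hook in the frame of rim between -0.005 and 0.005 m and x of hook in the frame of rim between -0.008 and 0.008 m and contact force between cup and stand above 0.2 N), for 0.2 s.
At the end, for the whole second after the job is handed in: The screw is tight (above 2.15 of 2.2 rad), its clutch slipped by 0.06 to 0.6 rad; the cup hangs at rest outside the tub, hook on the near long rim (slot roof within 5 mm of the rim's height, 8 mm of the wall's middle, 100 mm of the rim's middle), upright to 0.2 rad (all of step 1 and all of step 2 and value of joint clutch below 0.6 rad and y of hook in the frame of rim between -0.1 and 0.1 m and x of cup in the frame of rim below -0.02 m and angle between cup's own z axis and vertical below 0.2 rad and linear speed of cup below 0.02 m/s); the robot touches nothing.
It fails at once if the clutch is driven on past the first slip (more than 0.6 rad) (value of joint clutch above 0.6 rad).
It fails at once if the tumbler, mug or jar is moved by more than 25 mm or tipped (distance of any of tumbler, mug, jar from where it was at the start of the episode above 0.025 m or angle between any of tumbler, mug, jar's own z axis and vertical above 0.4 rad).
It also fails if it takes over 72 s, if anything falls off the work surface, if the arm or the gripper's body presses on something with over 40 N, if the wrist force passes 120 N, or if a joint passes its speed limit or range.

## Working session

There is one attempt and no reset: what is moved stays moved. The work goes in short steps, each a Python script; the robot and the scene stay as the last script left them, time stands still between calls to the robot, and variables do not carry over. Pictures are saved under pics/ and viewed, about 8 in all and at most 12, crops included, and the job is handed in when it is done.

```bash
ls; mkdir -p pics; python3 - <<'E'
from station import robot, fingers, vision, workorder, recognise
import cv2, numpy as np
for n in("side","top"):
    im=vision.grab_frame(n); cv2.imwrite(f"pics/{n}0.png",cv2.cvtColor(im,cv2.COLOR_RGB2BGR))
    c=vision.calibration(n); print(n,np.round(c["mtx"],1).tolist(),c["k1"],np.round(c["extrinsics"],3).tolist())
    for l in("stand","wing","cup","tumbler","mug","jar"):
        print(l,[(round(d["p"],2),np.round(d["rect"]).astype(int).tolist()) for d in recognise(l,n)][:4])
print(robot.current_time_s())
E
```

```text
pics
side [[488.8, 0.0, 279.8], [0.0, 488.8, 214.3], [0.0, 0.0, 1.0]] -0.10833612537307305 [[0.954, -0.3, 0.015, -0.547], [0.173, 0.591, 0.788, -0.186], [-0.245, -0.749, 0.616, -1.081], [0.0, 0.0, 0.0, 1.0]]
stand [(0.91, [290, 190, 87, 126])]
wing [(0.66, [300, 193, 18, 19])]
cup [(0.9, [233, 265, 24, 35]), (0.88, [221, 327, 37, 41]), (0.85, [227, 379, 41, 54]), (0.8, [261, 295, 34, 55])]
tumbler [(0.59, [320, 351, 35, 52])]
mug [(0.55, [334, 290, 56, 51])]
jar [(0.85, [374, 255, 34, 52])]
top [[534.8, 0.0, 285.3], [0.0, 534.8, 209.4], [0.0, 0.0, 1.0]] -0.18077507184139396 [[0.028, -1.0, 0.01, -0.068], [0.995, 0.029, 0.1, -0.579], [-0.1, 0.007, 0.995, -1.496], [0.0, 0.0, 0.0, 1.0]]
stand [(0.75, [206, 186, 143, 86])]
wing [(0.79, [270, 191, 17, 16])]
cup [(0.96, [391, 289, 25, 26]), (0.78, [286, 259, 26, 22]), (0.7, [329, 247, 19, 25]), (0.53, [349, 283, 18, 27])]
tumbler [(0.58, [390, 225, 25, 23])]
mug [(0.84, [338, 192, 27, 43])]
jar [(0.79, [318, 144, 24, 31])]
0.7
```

```bash
python3 - <<'E'
import cv2
a=cv2.imread("pics/side0.png")[110:420,180:420]; b=cv2.imread("pics/top0.png")[110:330,110:430]
cv2.imwrite("pics/s1.png",cv2.resize(a,None,fx=1.93,fy=1.93,interpolation=2)); cv2.imwrite("pics/t1.png",cv2.resize(b,None,fx=2.5,fy=2.5,interpolation=2))
E
```

```text
(no output)
```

View pics/s1.png

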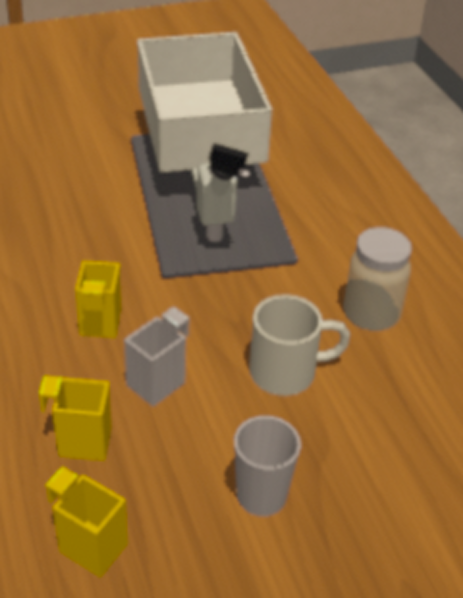

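View pics/t1.png

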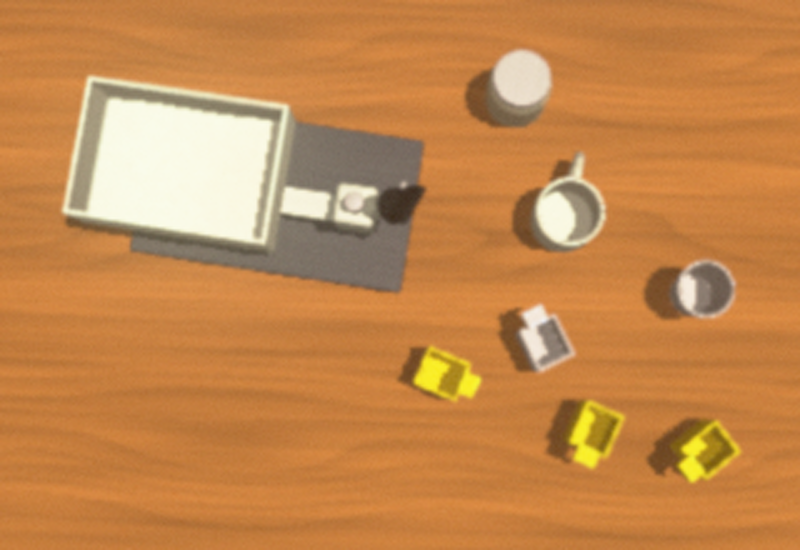

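Three yellow look-alikes sit at side px (233,265), (221,327) and (227,379). The only steel cup with a hook is at side (261,295), top (327,245). The tumbler has no hook. Next I'll fit the poses and confirm in enlarged crops.

```bash
cat > h.py <<'E'
import numpy as np, cv2
from scipy.optimize import least_squares
from scipy.spatial.transform import Rotation as R
from station import robot, fingers, vision, workorder, recognise
C={n:vision.calibration(n) for n in("side","top")}
def proj(n,P):
    c=C[n];E=np.array(c["extrinsics"]);P=np.atleast_2d(P)
    q=P@E[:3,:3].T+E[:3,3]; s=np.c_[q[:,0]/-q[:,2],-q[:,1]/-q[:,2]]
    s=s*(1+c["k1"]*(s**2).sum(1,keepdims=True)); K=np.array(c["mtx"])
    return s@K[:2,:2].T+K[:2,2]
def pose2(p,P):  # planar pose (x,y,yaw) applied to points in m
    c,s=np.cos(p[2]),np.sin(p[2]);P=np.atleast_2d(P)
    return np.c_[p[0]+c*P[:,0]-s*P[:,1],p[1]+s*P[:,0]+c*P[:,1],P[:,2]]
def fit(obs,p0): # obs: list of (cam,xyz mm local,uv)
    f=lambda p:np.concatenate([(proj(n,pose2(p,np.array(P)/1e3))[0]-uv) for n,P,uv in obs])
    r=least_squares(f,p0,loss="soft_l1"); return r.x,np.round(f(r.x).reshape(-1,2),1)
E
cat > m.py <<'E'
from h import *
t=lambda u,v:np.array([110+u/2.5,110+v/2.5]); s=lambda u,v:np.array([180+u/1.93,110+v/1.93])
o=[("top",(100,-60,12),t(423,143)),("top",(-80,-60,12),t(400,291)),
("top",(90,305,150),t(90,77)),("top",(90,85,150),t(290,106)),("top",(-60,85,150),t(268,250)),("top",(-60,305,150),t(65,213)),
("side",(-60,305,150),s(139,37)),("side",(90,305,150),s(238,33)),("side",(90,85,150),s(268,112)),("side",(-60,85,150),s(158,128)),
("side",(-80,-60,12),s(165,275)),("side",(100,-60,12),s(296,262))]
p,r=fit(o,[.6,-.0,0]); print("stand",p,r.tolist())
obs=[("side",np.array([300,193.])),("top",np.array([270,191.]))]
f=lambda x:np.concatenate([proj(n,x)[0]-uv for n,uv in obs])
w=least_squares(f,[.6,0,.2]); print("wing",w.x,w.fun)
c,sn=np.cos(p[2]),np.sin(p[2]);d=w.x-[p[0],p[1],0];print("wing in stand",c*d[0]+sn*d[1],-sn*d[0]+c*d[1],d[2])
co=[("top",(0,0,75),t(545,345)),("top",(33,0,87),t(535,318)),("side",(33,0,87),s(176,321)),
("top",(-25,-22,75),t(573,354)),("top",(-25,22,75),t(541,370)),("side",(-25,22,75),s(126,343)),("side",(-25,-22,75),s(150,358)),("side",(-25,-22,0),s(153,400))]
q,r=fit(co,[.5,-.1,.3]); print("cup",q,r.tolist())
np.save("sc.npy",np.r_[p,w.x,q])
for l,a,b in(("tumbler",(390,225),(320,351)),("mug",(338,192),(334,290)),("jar",(318,144),(374,255))):
    z=.045; print(l,least_squares(lambda x:np.concatenate([proj("top",[x[0],x[1],.05])[0]-a,proj("side",[x[0],x[1],.045])[0]-b]),[.6,-.2]).x)
T=cv2.imread("pics/top0.png");S=cv2.imread("pics/side0.png")
cr=lambda I,u,v:cv2.resize(I[v-25:v+25,u-32:u+33],(400,300),interpolation=cv2.INTER_CUBIC)
cv2.imwrite("pics/c1.png",np.vstack([np.hstack([cr(S,300,195),cr(T,268,192)]),np.hstack([cr(S,261,295),cr(T,327,245)])]))
E
python3 m.py
```

```text
stand [ 0.61471326  0.03797471 -0.13215133] [[1.5, -0.0], [0.7, 1.8], [0.6, -0.0], [0.4, 0.7], [-0.6, -1.6], [-0.0, 0.1], [-0.7, 1.0], [-0.8, -0.4], [1.6, -1.2], [0.5, -4.7], [-2.4, -0.7], [1.0, -1.6]]
wing [ 0.61543084 -0.00970437  0.16990292] [-0.53832736  0.05585737  0.18256025 -0.58564702]
wing in stand 0.006993852586556541 -0.04716879470863729 0.16990291851371347
cup [ 0.47493199 -0.17343926  0.48939593] [[0.7, -0.6], [-0.3, -0.8], [0.1, -3.7], [0.7, 0.3], [-0.7, 1.1], [-1.1, -2.6], [0.9, 0.8], [-0.2, 2.8]]
tumbler [ 0.54418268 -0.34811127]
mug [ 0.6323486  -0.20305639]
jar [ 0.76577176 -0.13498728]
```

View pics/c1.png

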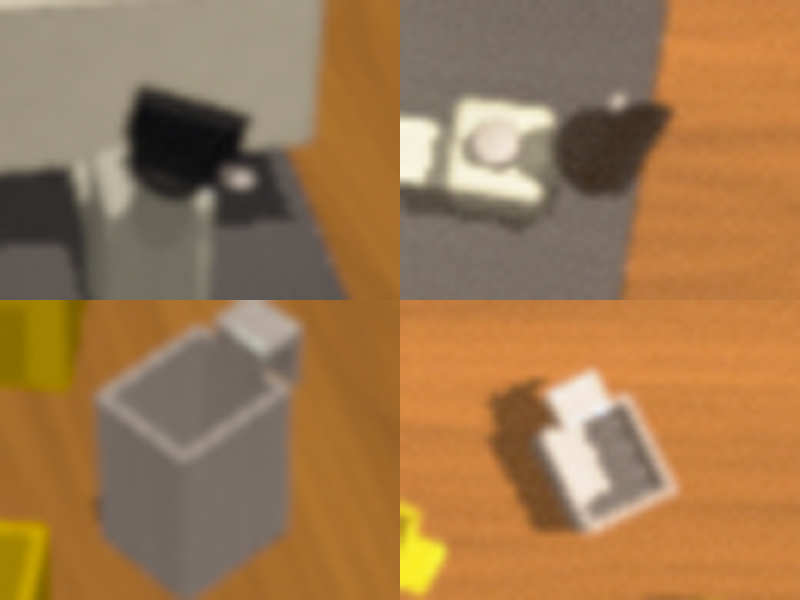

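Crop c1 confirms the steel cup with its hook pointing up and left in the top view. The wing's top edge in the side view runs from about (291,185) to (308,190). Its far tip is at about (279,185) in the top view, and the pointer ball is at side (306.7,199.7), top (271.3,183.8). I'll fit the wing angle now.

```bash
cat >> h.py <<'E'
def frame(p):  # stand rotation
    return R.from_euler("z",p[2]).as_matrix()
def wingfr(p,phi,L):
    M=frame(p); ax=M@[0,-.5,.75**.5]; ex=M@[1,0,0]; e2=np.cross(ax,ex)
    x=np.cos(phi)*ex+np.sin(phi)*e2
    return np.c_[x,np.cross(ax,x),ax], np.r_[p[:2],.085]+L*ax
def tri(a,b): # side uv, top uv
    f=lambda x:np.r_[proj("side",x)[0]-a,proj("top",x)[0]-b]
    r=least_squares(f,[.6,0,.15]); return r.x,np.round(r.fun,1)
E
cat > m2.py <<'E'
from h import *
sc=np.load("sc.npy");p=sc[:3]
print("post top proj",proj("top",pose2(p,[0,0,.145])),"seen 250.6,190.8", proj("side",pose2(p,[0,0,.145])))
o=[("side",(-22,0,10),(290.8,185.3)),("side",(22,0,10),(307.9,190.5)),("top",(22,0,10),(278.5,185.5))]
def f(v):
    M,c=wingfr(p,v[0],v[1]); 
    return np.concatenate([proj(n,c+M@(np.array(P)/1e3))[0]+(v[2:4] if n=="side" else v[4:6])-uv for n,P,uv in o]+[v[2:]*.7])
for ph in(-1,0,.6):
    r=least_squares(f,[ph,.095,0,0,0,0]); print(np.round(r.x,3),np.round(r.fun,1),r.cost)
b,e=tri((306.7,199.7),(271.3,183.8)); d=frame(p).T@(b-np.r_[p[:2],.085]); print("pointer",b,e,"stand rel collar",d)
a=np.array([0,-.5,.75**.5]);e2=np.cross(a,[1,0,0]);print("along",d@a,"angle",np.arctan2(d@e2,d[0]),"rad",np.hypot(d@e2,d[0]))
g,e=tri((307.9,190.5),(278.5,185.5));d=frame(p).T@(g-np.r_[p[:2],.085]);print("tip along",d@a,"angle",np.arctan2(d@e2,d[0]),"rad",np.hypot(d@e2,d[0]),e)
co=[("top",(-25,-22,75),(340,251.7)),("top",(-25,22,75),(325.5,258.3)),("top",(25,-22,75),(332.7,236.2)),("top",(40,12,87),(318.6,234.7)),("top",(40,-12,87),(326.7,231.7))]
sx=lambda x,y:(261-32+x/6.154,270+(y-300)/6)
co+=[("side",(-25,-22,75),sx(185,462)),("side",(-25,22,75),sx(97,400)),("side",(25,-22,75),sx(290,390)),("side",(-25,-22,0),sx(187,598)),("side",(40,-12,87),sx(302,325)),("side",(40,12,87),sx(240,295))]
q,r=fit(co,sc[6:]);print("cup",q,r.tolist());sc[6:]=q;np.save("sc.npy",sc)
E
python3 m2.py
```

```text
post top proj [[252.32959712 191.44664362]] seen 250.6,190.8 [[292.20458125 190.45956915]]
[-0.401  0.115  0.909 -0.664 -0.798 -0.173] [-1.1  0.1  0.7  0.2  0.4  0.1  0.6 -0.5 -0.6 -0.1] 1.4682607194883202
[-0.401  0.115  0.909 -0.664 -0.798 -0.173] [-1.1  0.1  0.7  0.2  0.4  0.1  0.6 -0.5 -0.6 -0.1] 1.4682607193338095
[-0.401  0.115  0.909 -0.664 -0.798 -0.173] [-1.1  0.1  0.7  0.2  0.4  0.1  0.6 -0.5 -0.6 -0.1] 1.4682607193999737
pointer [ 0.6347666  -0.01124928  0.14826947] [ 0.4 -0.  -0.2  0.5] stand rel collar [ 0.02636459 -0.04615242  0.06326947]
along 0.07786918205750189 angle -0.30618141891970985 rad 0.027650571612947063
tip along 0.12392658463856397 angle -0.27163528911698137 rad 0.021764867865946044 [-0.2  0.   0.1 -0.2]
cup [ 0.47534537 -0.17467971  0.48679282] [[0.3, 0.1], [0.6, 0.6], [-0.5, -0.6], [0.5, 1.2], [0.2, 0.4], [-0.1, -0.3], [-0.3, -1.2], [0.2, -0.7], [0.0, 0.8], [-0.1, 0.1], [2.1, -0.6]]
```

```bash
cat >> h.py <<'E'
def toolpose(p,phi,L,s,turn,back=0.):
    M,c=wingfr(p,phi,L); y=s*M[:,1]; z=-M[:,2]; T=np.c_[np.cross(y,z),y,z]@R.from_euler("z",turn).as_matrix()
    return c+M[:,2]*back, R.from_matrix(T).as_euler("xyz",degrees=True)
E
python3 - <<'E'
from h import *
sc=np.load("sc.npy");p=sc[:3]
for s in(1,-1):
  for turn in(0,.5,1,1.5,2,2.3):
    print(s,turn,[None if q is None else np.round(q).astype(int).tolist() for q in (robot.inverse_kinematics(*[list(v) for v in toolpose(p,-.31,.114,s,turn,b)]) for b in(.1,0))])
print(toolpose(p,-.31,.114,1,0))
print(robot.current_contact_force(),robot.current_torque())
# cup grasp IK and hang
for yaw in(0,np.pi):
  print([robot.inverse_kinematics([*sc[6:8],z],[180,0,np.degrees(sc[8]+yaw)]) for z in(.2,.06)], robot.inverse_kinematics([*pose2(p,[-.0885,.195,0])[0][:2],.13],[180,0,np.degrees(p[2]+yaw)]))
E
```

```text
1 0 [[-8, 34, 52, 74, -52, 100, 105], [-14, 36, 50, 84, -54, 90, 108]]
1 0.5 [[-12, 38, 61, 75, -56, 104, 80], [-18, 40, 59, 84, -58, 94, 82]]
1 1 [[-12, 38, 61, 75, -56, 104, 51], [-22, 46, 70, 85, -65, 100, 57]]
1 1.5 [[-14, 40, 67, 75, -60, 107, 24], [-22, 46, 71, 85, -66, 101, 29]]
1 2 [[-16, 44, 73, 75, -64, 110, -2], [-21, 44, 67, 85, -63, 98, -1]]
1 2.3 [[-16, 43, 73, 75, -64, 110, -20], [-19, 41, 61, 85, -60, 95, -20]]
-1 0 [[-13, 39, 64, 75, -58, 106, -71], [-20, 42, 64, 85, -62, 97, -67]]
-1 0.5 [[-13, 39, 64, 75, -58, 106, -99], [-20, 42, 64, 85, -62, 97, -96]]
-1 1 [[-13, 39, 64, 75, -58, 106, -128], [-20, 42, 64, 85, -62, 97, -124]]
-1 1.5 [[-13, 39, 64, 75, -58, 106, -157], [-20, 42, 64, 85, -62, 97, -153]]
-1 2 [[-12, 37, 60, 75, -56, 104, 173], [54, 43, -62, 81, 8, 71, 129]]
-1 2.3 [[-4, 32, 43, 74, -47, 97, 151], [-19, 41, 61, 85, -60, 95, 160]]
(array([ 0.60720254, -0.01852829,  0.1837269 ]), array([151.19668305,  -8.77353281, 156.92364653]))
[0.73796425 0.34049665 0.09467085] [ 0.01416187  0.00632328 -0.02602683]
[array([-22.75524442,  18.10177126,  52.39694337,  96.83041082,
       -14.96058396,  72.46503148, -29.27886056]), array([-17.93030667,  27.87404405,  47.92383976, 107.24882204,
       -24.79162496,  55.8522991 , -21.10806386])] [ -51.47506028   31.62928114   39.34382001   86.76678569  -20.84905105
   69.09031598 -106.39145073]
[array([ 50.71794855,  17.87579241, -41.08627908,  94.22501392,
        12.2119394 ,  72.49156369, 125.19653583]), array([-26.56381871,  34.18644476,  62.32567475, 107.49749638,
       -35.00695875,  60.1583508 , 168.16759976])] [-37.96076396  28.23865599  18.38185343  86.19901111  -9.32345581
  67.06949487  64.44513175]
```

```bash
python3 - <<'E'
from h import *
sc=np.load("sc.npy");p=sc[:3]
x=robot.current_tool_pos(); robot.line_to([x[0],x[1],.34],velocity=.25)
fingers.gripper_to(.5,40)
P,o=toolpose(p,-.31,.114,1,0,.1); robot.move_to(list(P),list(o)); print(np.round(robot.current_joint_positions(),1))
P,o=toolpose(p,-.31,.114,1,0,.045); robot.line_to(list(P),list(o),velocity=.1)
print(robot.current_time_s(),robot.current_contact_force(),np.round(robot.current_joint_positions(),1),robot.current_tool_pos()-P)
S=vision.grab_frame("side");T=vision.grab_frame("top")
cr=lambda I,u,v:cv2.resize(cv2.cvtColor(I,4)[v-37:v+38,u-25:u+25],(400,600),interpolation=cv2.INTER_CUBIC)
cv2.imwrite("pics/c2.png",np.hstack([cr(S,300,185),cr(T,275,190)]))
E
```

```text
[-12.2  37.6  61.   74.5 -56.4 104.1 108.2]
5.2417 [ 0.42789129 -0.34136631  0.25117158] [-15.7  38.8  60.6  80.4 -57.3  98.5 109.9] [ 9.14546680e-05 -2.58726607e-04  3.21843636e-04]
```

View pics/c2.png

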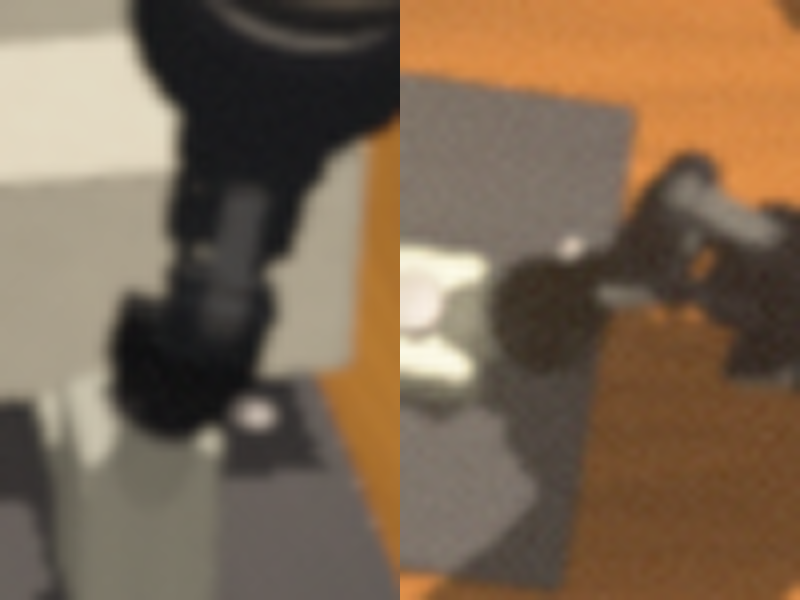

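Side crop: the wing spans x 120–270 px and the near finger lies in front of it, with nothing in the way. I'm descending and pinching.

```bash
python3 - <<'E'
from h import *
sc=np.load("sc.npy");p=sc[:3]
M,c=wingfr(p,-.31,.114)
def show(t): print(t,round(robot.current_time_s(),2),"F(wing)",np.round(M.T@robot.current_contact_force(),1),"T",np.round(M.T@robot.current_torque(),3),"gap",round(robot.current_finger_gap(),3))
show("pre")
P,o=toolpose(p,-.31,.114,1,0,.001); print(robot.line_to(list(P),list(o),velocity=.06,f_stop=6)); print((M.T@(robot.current_tool_pos()-c)).round(4)); show("down")
fingers.gripper_to(0,25); show("closed")
E
```

```text
pre 5.34 F(wing) [ 0.3 -0.1 -0.8] T [-0.464 -0.186 -0.013] gap 0.499
False
[ 0.0002 -0.0001  0.0014]
down 6.22 F(wing) [ 1.  -0.6  0.4] T [-0.506 -0.167 -0.025] gap 0.498
closed 6.62 F(wing) [-0.8  5.9  3.5] T [ 0.711  0.093 -0.028] gap 0.103
```

```bash
python3 - <<'E'
from h import *
sc=np.load("sc.npy");p=sc[:3]
M,c=wingfr(p,-.31,.114)
def show(t): print(t,round(robot.current_time_s(),2),"F",np.round(M.T@robot.current_contact_force(),1),"T",np.round(M.T@robot.current_torque(),3),"gap",round(robot.current_finger_gap(),3), np.round((M.T@(robot.current_tool_pos()-c))*1e3,1))
x=robot.current_tool_pos(); robot.line_to(list(x+M[:,1]*.001),velocity=.02); show("y+1")
q=np.array(robot.current_joint_positions());
for d in(10,20,30,40):
    k=q.copy();k[6]-=d; robot.move_j(list(k)); show(d)
E
```

```text
y+1 6.97 F [-1.3 -0.1  0.9] T [-0.434 -0.041  0.02 ] gap 0.1 [-0.1  3.3  1.8]
10 7.26 F [-0.6  1.   1.2] T [-0.126 -0.104 -0.043] gap 0.103 [-0.1  3.6  1.8]
20 7.55 F [-0.3  2.6  0.8] T [ 0.072 -0.127 -0.051] gap 0.099 [-0.   3.8  1.8]
30 7.84 F [0.4 3.8 1. ] T [ 0.285 -0.159 -0.019] gap 0.106 [0.1 4.1 1.8]
40 8.13 F [1.7 4.5 0.5] T [ 0.54  -0.51   0.015] gap 0.101 [0.2 4.3 1.8]
```

```bash
cat > turn.py <<'E'
from h import *
sc=np.load("sc.npy");p=sc[:3]
M,c=wingfr(p,-.31,.114)
J0=109.9 # J7 at turn 0 approx
def read(n=8):
    F=[];T=[]
    for _ in range(n): F.append(M.T@robot.current_contact_force());T.append(M.T@robot.current_torque());robot.pause(.02)
    return np.mean(F,0),np.mean(T,0),np.std(T,0)[2]
def show(t):
    F,T,s=read(); q=robot.current_joint_positions()
    print(t,round(robot.current_time_s(),2),"J7",round(q[6],1),"F",np.round(F,1),"T",np.round(T,3),"sd",round(s,3),"gap",round(robot.current_finger_gap(),3),np.round((M.T@(robot.current_tool_pos()-c))*1e3,1)); return F,T
def relax(F):
    d=M@np.array([F[0],F[1],0])*.0002; x=robot.current_tool_pos(); robot.line_to(list(x+d),velocity=.02)
def step(d):
    k=np.array(robot.current_joint_positions());k[6]-=d; robot.move_j(list(k))
E
python3 - <<'E'
from turn import *
F,T=show("a"); relax(F); F,T=show("b")
for d in(15,15,10): step(d); F,T=show(d); relax(F)
show("end")
E
```

```text
a 8.27 J7 71.0 F [1.6 4.7 0.6] T [ 0.598 -0.471 -0.01 ] sd 0.017 gap 0.103 [0.2 4.2 1.8]
b 8.65 J7 70.6 F [0.1 2.3 1.1] T [ 0.016 -0.149  0.022] sd 0.034 gap 0.102 [0.3 4.4 1.8]
15 9.14 J7 55.7 F [1.4 3.7 0.5] T [ 0.304 -0.494 -0.01 ] sd 0.026 gap 0.103 [0.6 4.7 1.8]
15 9.88 J7 40.6 F [2.  2.9 0.2] T [ 0.218 -0.628 -0.022] sd 0.037 gap 0.106 [1.  4.9 1.8]
10 10.56 J7 30.6 F [ 2.3  2.8 -0.4] T [ 0.071 -0.637 -0.005] sd 0.027 gap 0.104 [1.3 5.1 1.8]
end 10.94 J7 30.4 F [0.6 1.2 0.2] T [-0.234 -0.266  0.024] sd 0.03 gap 0.104 [1.5 5.2 1.8]
```

```bash
python3 - <<'E'
from turn import *
for d in(10,5,5,4,4,4):
    step(d); F,T=show(d)
    if T[2]>.05: break
    relax(F)
S=vision.grab_frame("side")
cv2.imwrite("pics/c3.png",cv2.resize(cv2.cvtColor(S,4)[150:225,265:340],(600,600),interpolation=cv2.INTER_CUBIC))
E
```

```text
10 11.37 J7 20.5 F [ 2.   1.4 -0.3] T [-0.124 -0.568 -0.009] sd 0.026 gap 0.1 [1.7 5.2 1.8]
5 12.0 J7 15.4 F [ 1.6  1.4 -0.1] T [-0.198 -0.513 -0.008] sd 0.024 gap 0.103 [1.9 5.2 1.8]
5 12.63 J7 10.4 F [ 1.6  1.1 -0.3] T [-0.276 -0.475  0.   ] sd 0.027 gap 0.102 [2.1 5.2 1.8]
4 13.27 J7 6.4 F [ 0.7  0.6 -0.3] T [-0.347 -0.418 -0.016] sd 0.036 gap 0.102 [2.3 5.2 1.8]
4 13.9 J7 2.4 F [ 0.9  0.6 -0.3] T [-0.377 -0.443  0.022] sd 0.027 gap 0.102 [2.3 5.2 1.8]
4 14.53 J7 -1.6 F [ 1.1  0.3 -0.1] T [-0.453 -0.417  0.009] sd 0.031 gap 0.106 [2.5 5.2 1.8]
```

View pics/c3.png

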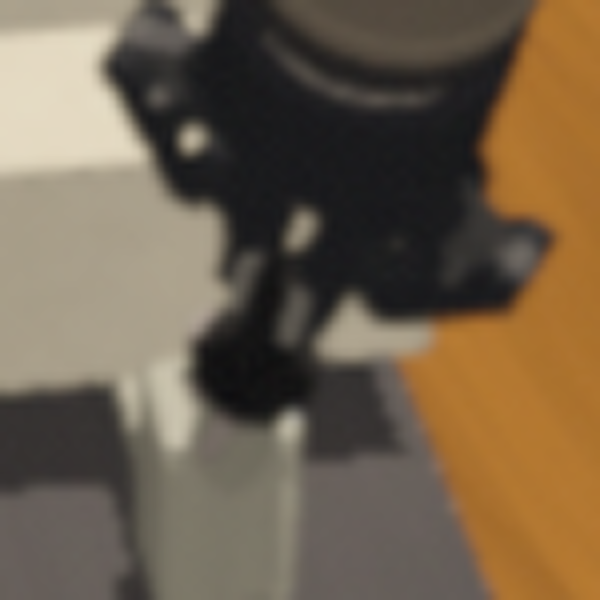

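```bash
python3 - <<'E'
from turn import *
for a in(-.31,-1.0,-1.6,-2.0,-2.2,-2.4):
    Mw,cc=wingfr(p,a,.078); u=proj("side",cc+Mw[:,0]*.0277)[0]; print(a,np.round((u-[265,150])*8),"top",proj("top",cc+Mw[:,0]*.0277)[0].round(1))
T=vision.grab_frame("top");S=vision.grab_frame("side")
cr=lambda I,u,v:cv2.resize(cv2.cvtColor(I,4)[v-25:v+25,u-20:u+20],(400,500),interpolation=cv2.INTER_CUBIC)
cv2.imwrite("pics/c4.png",np.clip(np.hstack([cr(S,298,200),cr(T,268,192)])*1.6,0,255).astype(np.uint8))
E
```

```text
-0.31 [337. 397.] top [271.2 184.3]
-1.0 [307. 448.] top [275.3 189.7]
-1.6 [256. 467.] top [275.8 195.8]
-2.0 [218. 462.] top [274.3 199.6]
-2.2 [200. 455.] top [273.1 201.2]
-2.4 [184. 444.] top [271.7 202.4]
```

View pics/c4.png

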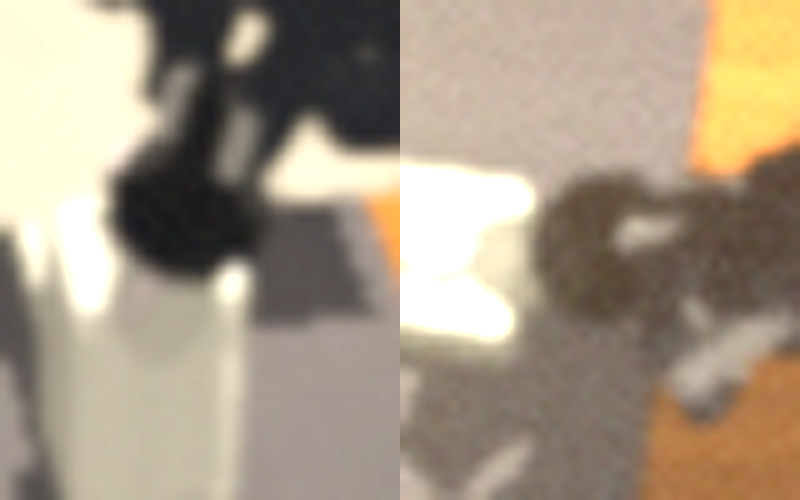

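```bash
cat >> turn.py <<'E'
def long(t,n=30):
    T=[];J=[]
    q0=robot.current_joint_positions()
    Z=R.from_euler("xyz",robot.current_eef_rot(),degrees=True).as_matrix()[:,2]
    for _ in range(n): T.append(-Z@robot.current_torque());J.append(robot.current_joint_torque()[6]);robot.pause(.02)
    print(t,round(robot.current_time_s(),2),"J7",round(q0[6],2),"Tax %.4f tauJ7 %.4f"%(np.mean(T),np.mean(J)),"se %.4f %.4f"%(np.std(T)/n**.5,np.std(J)/n**.5),"F",np.round(M.T@robot.current_contact_force(),1)); return np.mean(T),np.mean(J)
E
python3 - <<'E'
from turn import *
long("now")
for d in(-3,3,3): step(d); long(d)
E
```

```text
now 15.43 J7 -1.69 Tax 0.0276 tauJ7 -0.0269 se 0.0052 0.0001 F [0.3 0.8 1.1]
-3 16.18 J7 1.24 Tax 0.0176 tauJ7 -0.0109 se 0.0051 0.0016 F [-0.4 -1.   1.6]
3 16.93 J7 -1.64 Tax 0.0284 tauJ7 -0.0278 se 0.0055 0.0012 F [0.3 1.4 0.9]
3 17.68 J7 -4.62 Tax 0.0481 tauJ7 -0.0442 se 0.0054 0.0012 F [ 0.7 -0.5 -0.2]
```

```bash
python3 - <<'E'
from turn import *
for d in(4,4,4,4,4):
    step(d); a,b=long(d,10)
    if b<-.105: break
E
```

```text
4 18.1 J7 -8.6 Tax 0.0272 tauJ7 -0.0252 se 0.0094 0.0053 F [ 0.5 -0.4 -0.2]
4 18.52 J7 -12.52 Tax 0.0356 tauJ7 -0.0293 se 0.0108 0.0050 F [ 0.6  0.  -0.4]
4 18.93 J7 -16.46 Tax 0.0177 tauJ7 -0.0303 se 0.0058 0.0052 F [ 0.6 -0.6 -0.4]
4 19.35 J7 -20.4 Tax 0.0284 tauJ7 -0.0312 se 0.0067 0.0053 F [ 1.8 -0.6 -0.9]
4 19.77 J7 -24.33 Tax 0.0052 tauJ7 -0.0322 se 0.0069 0.0050 F [ 2.6 -1.3 -1.2]
```

```bash
python3 - <<'E'
from turn import *
J=[]
for _ in range(15): J.append(robot.current_joint_torque()[6]);robot.pause(.02)
print(np.round(J,4),robot.current_joint_positions()[6].round(2),robot.current_finger_gap())
T=vision.grab_frame("top");S=vision.grab_frame("side")
cr=lambda I,u,v:cv2.resize(cv2.cvtColor(I,4)[v-25:v+25,u-20:u+20],(400,500),interpolation=cv2.INTER_CUBIC)
cv2.imwrite("pics/c5.png",np.clip(np.hstack([cr(S,298,195),cr(T,268,192)])*1.3,0,255).astype(np.uint8))
E
```

```text
[-0.0237 -0.0247 -0.0257 -0.0266 -0.0273 -0.028  -0.0288 -0.0292 -0.0298
 -0.0303 -0.0307 -0.0313 -0.0314 -0.0318 -0.0319] -24.43 0.10314245523670897
```

View pics/c5.png

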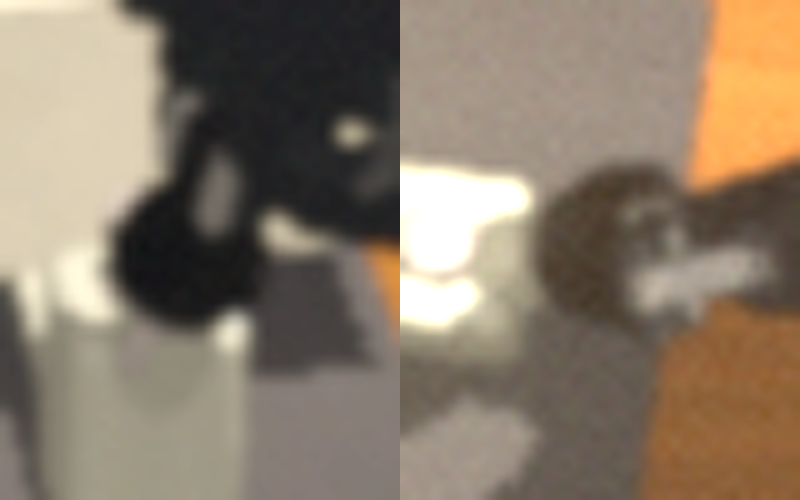

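The torque read after each stop is only residual, so it doesn't settle whether the clutch has slipped. The pointer patch at about side px (293,204) hasn't moved since J7 = -1.6, which suggests slip has already begun. I'll release, back off, and compare pointer angle with wing angle directly.

```bash
python3 - <<'E'
from turn import *
Rt=R.from_euler("xyz",robot.current_eef_rot(),degrees=True).as_matrix(); y=M.T@Rt[:,1]
print("tool y in wing frame0",y.round(3),"turn cw",np.arctan2(y[0],y[1]), "axis",(M.T@Rt[:,2]).round(3))
q=robot.current_tool_pos()
fingers.gripper_to(.5); robot.line_to(list(np.array(q)+M[:,2]*.07),velocity=.12)
x=robot.current_tool_pos(); robot.line_to([x[0]-.05,x[1]-.2,x[2]+.12],velocity=.3)
print(robot.current_time_s())
T=vision.grab_frame("top");S=vision.grab_frame("side")
cr=lambda I,u,v:cv2.resize(cv2.cvtColor(I,4)[v-25:v+25,u-20:u+20],(400,500),interpolation=cv2.INTER_CUBIC)
cv2.imwrite("pics/c6.png",np.clip(np.hstack([cr(S,298,195),cr(T,268,192)])*1.3,0,255).astype(np.uint8))
E
```

```text
tool y in wing frame0 [ 0.709 -0.705  0.001] turn cw 2.352998845111172 axis [-0.004 -0.005 -1.   ]
23.2333
```

View pics/c6.png

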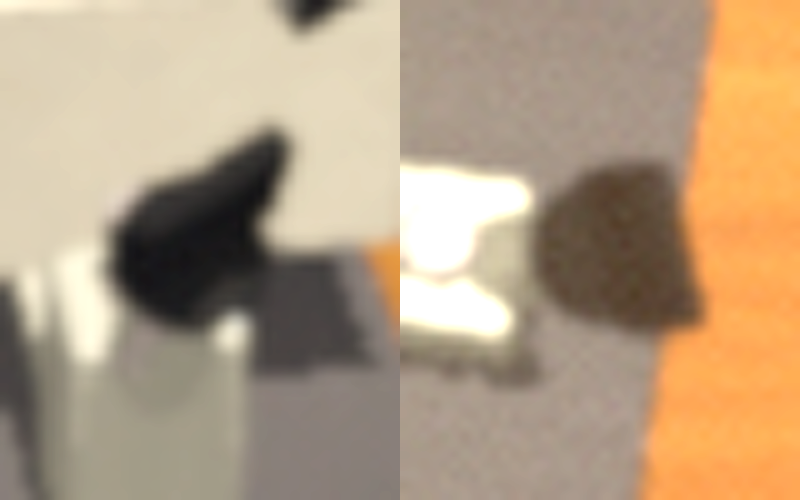

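```bash
python3 - <<'E'
from turn import *
av={n:np.mean([vision.grab_frame(n).astype(float) for _ in range(8)],0) for n in("side","top")}
np.savez("av.npz",**av)
out=[]
for n,(u,v) in(("side",(296,200)),("top",(270,195))):
    I=av[n]
    c=I[v-15:v+16,u-20:u+21]
    g=cv2.resize(np.clip(c,0,255),(400,300),interpolation=cv2.INTER_CUBIC)[...,::-1]*1.5
    rg=cv2.resize((c[...,0]-c[...,1])*8+100,(400,300),interpolation=cv2.INTER_CUBIC)
    out.append(np.vstack([g,np.dstack([rg]*3)]))
cv2.imwrite("pics/c7.png",np.clip(np.hstack(out),0,255).astype(np.uint8))
for a in(-1.4,-1.8,-2.0,-2.2,-2.4,-2.8,-3.2,-3.6,-4):
    Mw,cc=wingfr(p,a,.078); P=cc+Mw[:,0]*.0277
    print(a,"side",(proj("side",P)[0]-[276,185])*[400/41,300/31],"top",(proj("top",P)[0]-[250,180])*[400/41,300/31])
E
```

```text
-1.4 side [227.44358231 222.06100394] top [253.72759691 133.17088053]
-1.8 side [181.60590892 225.05429446] top [246.19279908 172.23941431]
-2.0 side [158.71518236 220.18285359] top [237.42843802 189.67696211]
-2.2 side [137.099662   211.27090013] top [225.73352067 204.78458054]
-2.4 side [117.64444007 198.68701902] top [211.55410921 216.96221024]
-2.8 side [ 88.25499123 164.72054554] top [178.00550115 230.68710536]
-3.2 side [ 75.19608596 123.82726191] top [141.98148383 228.55083204]
-3.6 side [80.39340533 82.58652134] top [109.18574785 210.71929496]
-4 side [102.83010815  47.50040598] top [ 84.91850699 179.9033762 ]
```

View pics/c7.png

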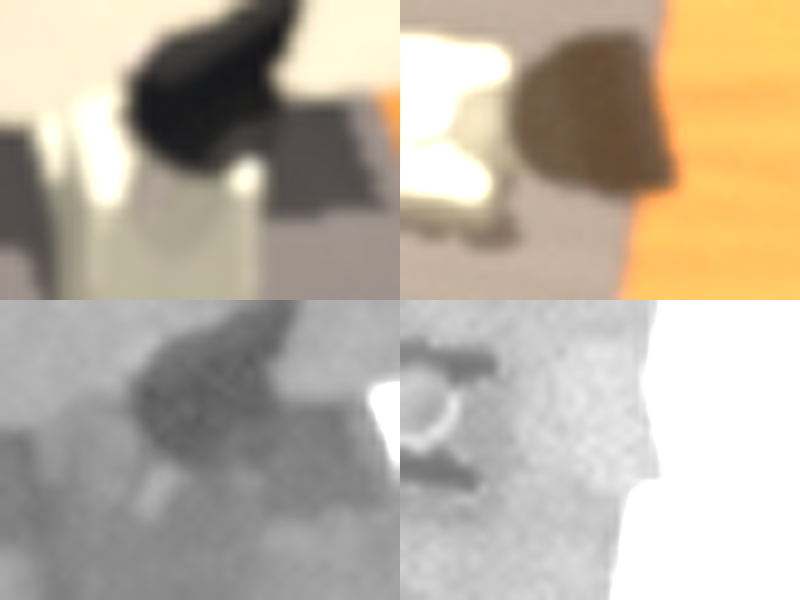

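The R−G map shows the pointer as a streak ending at about (140,210), against a prediction of (137,211) for 2.2 rad. The screw is therefore tight, and the head has slipped about 0.4 rad. I won't touch it again. Next I'll check the rim line from the top image, then fetch the cup.

```bash
python3 - <<'E'
from h import *
sc=np.load("sc.npy");p=sc[:3];I=np.load("av.npz")["top"]
M=frame(p);p2=p.copy();p2[:2]+=(M@[.0016,.0034,0])[:2]
for y in(.12,.16,.195,.23,.27):
    u=[proj("top",pose2(q,[x,y,.15]))[0] for q in(p,p2) for x in(-.06,-.056)]; c=int(round(u[0][0])); r=int(u[0][1])
    print(y,"col",c,"pred outer/inner",[round(a[1],1) for a in u],"rows",r-5,I[r-5:r+8,c].mean(1).round().astype(int))
l=recognise("cup","side"); print([(round(d["p"],2),np.round(d["rect"],1).tolist()) for d in l])
E
```

```text
0.12 col 204 pred outer/inner [np.float64(206.3), np.float64(204.8), np.float64(205.5), np.float64(204.0)] rows 201 [247 247 247 245 234 174 129 113  96 100 119 124 124]
0.16 col 189 pred outer/inner [np.float64(203.9), np.float64(202.4), np.float64(203.1), np.float64(201.6)] rows 198 [248 248 248 247 243 218 158 128 107 103 118 126 128]
0.195 col 176 pred outer/inner [np.float64(201.8), np.float64(200.3), np.float64(201.0), np.float64(199.5)] rows 196 [248 249 249 248 245 218 158 128 105  95 102 122 128]
0.23 col 163 pred outer/inner [np.float64(199.7), np.float64(198.2), np.float64(198.9), np.float64(197.4)] rows 194 [248 249 249 248 244 216 157 128 104  98 109 122 121]
0.27 col 149 pred outer/inner [np.float64(197.3), np.float64(195.9), np.float64(196.5), np.float64(195.1)] rows 192 [247 247 247 247 243 204 147 124 103  94 103 129 141]
[(0.95, [225.7, 379.9, 41.0, 57.0]), (0.83, [261.9, 292.8, 33.2, 54.4]), (0.76, [220.4, 327.6, 36.1, 42.6]), (0.7, [233.2, 265.9, 24.7, 42.4])]
```

```bash
python3 - <<'E'
from h import *
sc=np.load("sc.npy");q=sc[6:]; yaw=np.degrees(q[2])
x=robot.current_tool_pos(); print(x, robot.current_joint_positions().round())
fingers.gripper_to(.75,40)
robot.line_to([x[0],x[1],.36],velocity=.3)
robot.move_to([q[0],q[1],.19],[180,0,yaw]); print(robot.current_joint_positions().round())
print(robot.line_to([q[0],q[1],.061],velocity=.12,f_stop=6), robot.current_tool_pos())
fingers.gripper_to(0,40); print("gap mm",robot.current_finger_gap()*85,robot.current_contact_force())
x=robot.current_tool_pos();robot.line_to([x[0],x[1],.26],velocity=.15)
print(robot.current_time_s(),robot.current_finger_gap()*85,robot.current_contact_force())
E
```

```text
[ 0.55713187 -0.25119446  0.36733937] [ 26.  37.  28.  47. -42. 116. -32.]
[-10.  15.  35.  97.  -9.  70. -35.]
False [ 0.47612362 -0.17514674  0.06175129]
gap mm 41.467172764058894 [-1.12049595  0.93295036  5.90256921]
28.65 42.08733261866662 [-0.33811387 -0.46038676 -1.14131818]
```

```bash
python3 - <<'E'
from h import *
sc=np.load("sc.npy");p=sc[:3].copy(); M=frame(p); p[:2]+=(M@[.001,0,0])[:2]
t=pose2(p,[-.058-.031,.195,0])[0]; yaw=np.degrees(p[2]); print("target",t,yaw)
x=robot.current_tool_pos()
a=t+M@[-.06,-.05,0]; robot.line_to([a[0],a[1],.26],[180,0,yaw],velocity=.2)
robot.line_to([t[0],t[1],.26],velocity=.15); robot.line_to([t[0],t[1],.183],velocity=.08)
robot.pause(.3); x=robot.current_tool_pos(); print(robot.current_time_s(),x,robot.current_eef_rot(),robot.current_contact_force())
av={n:np.mean([vision.grab_frame(n).astype(float) for _ in range(4)],0) for n in("side","top")}
# overlay predicted cup/hook and rim points
cup=[x[0],x[1],p[2]]; z0=x[2]-.0617
pts=[[.025,.012,.087],[.04,.012,.087],[.04,-.012,.087],[.04,-.012,.059],[.025,-.022,.075],[-.025,-.022,.075],[-.025,-.022,0],[.025,-.022,0],[-.025,.022,.075]]
out=[]
for n in("side","top"):
    ref=proj(n,pose2(p,[-.058,.195,.15]))[0].round().astype(int); u,v=ref
    c=cv2.resize(av[n][v-35:v+35,u-25:u+25].clip(0,255).astype(np.uint8)[...,::-1],(400,560),interpolation=cv2.INTER_CUBIC).copy()
    for P in pts:
        P=np.array(P)+[0,0,z0]; k=((proj(n,pose2(cup,P))[0]-[u-25,v-35]+.5)*8).astype(int); cv2.circle(c,k.tolist(),3,(0,0,255),-1)
    for y in(.165,.195,.225):
      for xx in(-.06,-.056):
        k=((proj(n,pose2(p,[xx,y,.15]))[0]-[u-25,v-35]+.5)*8).astype(int); cv2.circle(c,k.tolist(),3,(0,200,0),-1)
    out.append(c)
cv2.imwrite("pics/c8.png",np.hstack(out))
E
```

```text
target [0.55317513 0.24286995 0.        ] -7.571713507527864
32.7667 [0.55334856 0.24291075 0.18331455] [-1.79980912e+02 -2.77678344e-02 -7.57198295e+00] [-1.24989204 -0.41867432 -1.20888737]
```

View pics/c8.png

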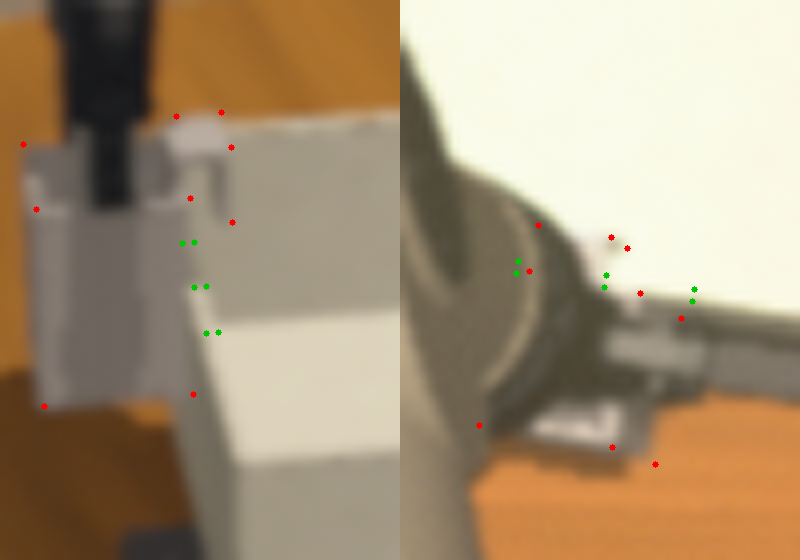

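Side overlay: the tongue is inside the rim and the cup outside, with the slot straddling the wall to within about 1 px. I'm lowering with a force stop.

```bash
python3 - <<'E'
from h import *
x=robot.current_tool_pos()
print(robot.line_to([x[0],x[1],.135],velocity=.05,f_stop=6),robot.current_tool_pos(),robot.current_contact_force())
if robot.current_tool_pos()[2]<.137:
    print(robot.line_to([x[0],x[1],.126],velocity=.02,f_stop=4),robot.current_tool_pos(),robot.current_contact_force(),robot.current_time_s())
E
```

```text
False [0.55355796 0.24298566 0.13546951] [-0.33213049 -0.21820618 -1.53730496]
True [0.55384738 0.24291672 0.1277768 ] [ 6.45791651e-01 -1.28828322e-03  3.48358875e+00] 34.6917
```

```bash
python3 - <<'E'
from h import *
fingers.gripper_to(.75); robot.pause(.3)
x=robot.current_tool_pos(); robot.line_to([x[0],x[1],.24],velocity=.08); robot.line_to([x[0]-.12,x[1]-.02,.34],velocity=.2)
robot.pause(.5); print(robot.current_time_s(),robot.current_contact_force())
out=[]
sc=np.load("sc.npy");p=sc[:3]
for n in("side","top"):
    I=vision.grab_frame(n); u,v=proj(n,pose2(p,[-.058,.195,.15]))[0].round().astype(int)
    print(n,[(round(d["p"],2),np.round(d["rect"]).tolist()) for d in recognise("cup",n)],[np.round(d["rect"]).tolist() for l in("tumbler","mug","jar") for d in recognise(l,n)[:1]])
    out.append(cv2.resize(I[v-35:v+35,u-25:u+25][...,::-1],(400,560),interpolation=cv2.INTER_CUBIC))
cv2.imwrite("pics/c9.png",np.hstack(out))
E
```

```text
38.3417 [ 0.56656829  0.99434572 -0.49268378]
side [(0.95, [250.0, 165.0, 25.0, 40.0]), (0.93, [225.0, 381.0, 42.0, 57.0]), (0.79, [234.0, 267.0, 24.0, 36.0]), (0.61, [220.0, 327.0, 36.0, 43.0])] [[318.0, 352.0, 38.0, 53.0], [336.0, 289.0, 55.0, 49.0], [374.0, 255.0, 34.0, 53.0]]
top [(0.72, [347.0, 284.0, 20.0, 27.0]), (0.68, [175.0, 210.0, 21.0, 25.0]), (0.65, [391.0, 290.0, 28.0, 25.0]), (0.61, [289.0, 260.0, 25.0, 20.0])] [[390.0, 226.0, 27.0, 24.0], [336.0, 192.0, 31.0, 42.0], [317.0, 145.0, 25.0, 34.0]]
```

View pics/c9.png

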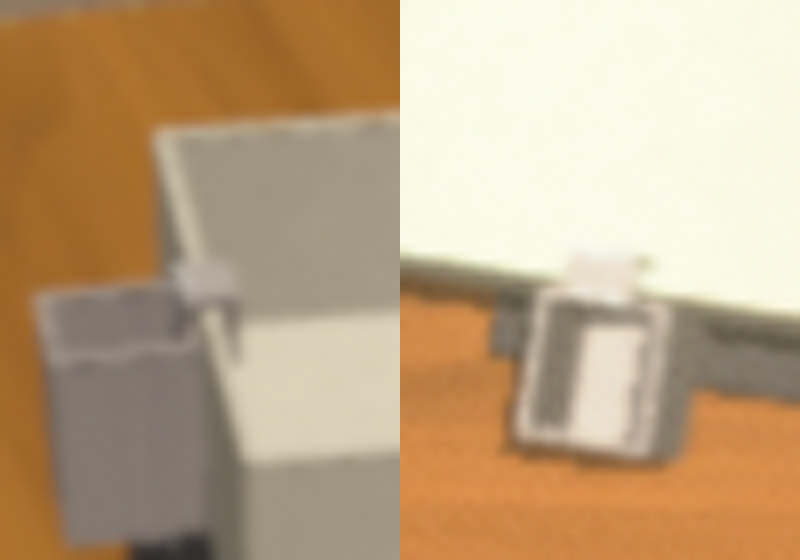

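The cup hangs upright outside the near rim, with its tongue inside the tub. The bystanders haven't moved and the arm is clear, so I'm handing in.

```bash
python3 -c "
from station import workorder,robot
workorder.close_job(); print(robot.current_time_s())"
```

```text
the job is handed in; nothing more can be done
the job is handed in; nothing more can be done
```

The wing screw is tight and the steel cup hangs on the tub's near long rim. I handed the job in after about 38 s of robot time.

- **Screw:** I turned the wing about 2.35 rad clockwise. After I backed off, the pointer stood where 2.2 rad (tight) is predicted, and the wing itself had turned on to about 2.66 rad or a little more. That puts the clutch slip at roughly 0.4 rad, likely 0.36 to 0.56, which is past the first slip but below the 0.6 limit.
- **Check that failed:** The torque readings never showed the 0.11 N m slip torque; after each stop they showed only about 0.03 to 0.05 N m. I therefore did not stop exactly at the first slip. The slip figure comes only from the camera images and the turn angle.
- **Cup:** I told the steel cup from the three yellow look-alikes by its colour. On lowering it, contact came at a tool height of 0.1278 m, against 0.1287 m expected. The last pictures show it upright outside the tub, with its hook over the rim and the tongue inside.
- **Bystanders:** The tumbler, mug and jar were detected within about 2 pixels of where they started. The gripper was open and well clear at hand-in.

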